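# Raise the heavy lid of a lens curing box with its lift lever

## Task

The lenses in the curing box on the optician's bench have set and I want both hands free to take them out: with a fingertip slide the bolt at the front of the box fully back so that the lid is free, then press the rubber pad of the long lift lever beside the box all the way down to its stop so that the lid rises, smoothly and without letting it fall. Finish while still holding the pad down with the lid fully up. Keep off the lid itself, and leave the other things on the bench where they are.

Things in the scene. Friction and masses are not known exactly. Their poses are not given: they have to be found in the camera images.
- curing_box: White sheet-steel UV curing box, fixed, 210 (x) x 240 (y) mm, 172 mm high with its lid shut; origin: centre of its underside, on the bench. Own axes: +x to its back (lid hinge), y across, z up; turned up to 0.35 rad about z. Lift lever along its -y side, slide bolt on its front rim. The lid's lamp housing is set back 55 mm from the front edge; before it the lid is a flange 122 mm above the bench
- lid: Heavy white lid (1.1 to 1.8 kg with lamps and ballast) on the box; origin: centre of its flange, 110 mm in front of its hinge, which runs along the box's back edge 114 mm above the bench. Frame parallel to the box's when shut; its front edge rises, about 0.7 rad of tilt with the lever at its stop. Only the lever holds it up: let go, it falls. An ear on its -y side rests on the lever's short end
- lever (a joint): Two-armed steel lift lever at the box's -y side: angle in rad, 0 at rest (long end up), 0.46 at its lower stop (a rubber buffer that yields a few mm). Its short end, 65 mm behind the pivot, bears under the lid's ear; its pad is about 230 mm in front of the pivot. Locked while the lid is bolted; else 7 to 14 N down on the pad start it, 2 to 5 N near the stop. Let go, it comes back up
- lever_pad (a point): Middle of the top face of the black rubber pad on the lever's long end, 50 mm along the lever x 44 mm (y) x 12 mm thick. Turns with the lever; at rest its frame is parallel to the box's. The face slopes up 0.2 rad towards its free (front) end at rest, down 0.26 rad at the lower stop. About 170 mm above the bench at rest, 63 mm at the stop
- lever_pivot (a point): the lever's pivot axis, fixed on the box, 105 mm above the bench; the axis is parallel to the box's y, frame parallel to the box's. The pad swings about it in a vertical plane along the box's x
- bolt (a joint): Slide bolt, travel in m along the box's +y: 0 to 0.006 at the start, thrown (its bar lies over the lid's keeper tongue and locks the lid); 0.036 fully back at its stop; the lid is free from 0.025. About 2 N of friction, no spring: it stays where it is left
- bolt_thumb (a point): Centre of the bolt's upright steel thumb-piece, 16 (x) x 12 (y) x 26 mm high, on the bolt bar, its top 154 mm above the bench; frame parallel to the box's. It is pushed along the box's +y, away from the lever's side, on its -y face. Bar and staples beside it reach no higher than 132 mm above the bench; the space in front of it and above it is free
- tub: yellow plastic tub of small screws, 85 x 60 x 34 mm, loose, in front of the box; origin at the centre of its underside. To be left alone
- lens_case: white contact-lens case, 76 x 36 x 19 mm, with a pin stuck in it (top 56 mm up), loose, between the lever and the tub; origin at the centre of its underside. To be left alone
- spectacles: folded black spectacles, 135 mm wide, 15 mm high, loose, outside the lever on the box's -y side; origin under their middle. To be left alone
- screwdriver: small screwdriver with black handle, 140 mm long, loose, on the right of the bench; origin underneath. To be left alone
- spec_case: grey hard spectacle case, 65 x 160 x 45 mm, loose, on the left of the bench; origin at the centre of its underside. To be left alone
- cleaner: small cleaner bottle, 48 mm in diameter, 125 mm high, loose, on the left of the bench; origin at the centre of its underside. To be left alone
- pliers: small steel pliers lying flat, 140 mm long, 12 mm high, loose, on the right of the bench; origin at the joint of the pliers, underneath. To be left alone

How it is judged:
On the way, in this order (a step that is already met when the one before it is completed fails the run):
1. the bolt is slid back clear of the lid while the lid is still shut (value of joint bolt above 0.026 m and angle between lid's own z axis and vertical below 0.05 rad), for 0.1 s.
2. the lid is raised by the lever pressed under the fingers (angle between lid's own z axis and vertical above 0.6 rad and value of joint lever above 0.4 rad and contact force between the fingers and lever above 1 N), for 0.2 s.
At the end, for the whole second after the job is handed in: the bolt is back (more than 26 mm), the lever is pressed to its lower stop (more than 0.42 of 0.46 rad) and kept there by the fingers (more than 1 N on the lever), and the lid stands still, fully up (more than 0.62 rad), for the whole last second (angle between lid's own z axis and vertical above 0.62 rad and value of joint lever above 0.42 rad and value of joint bolt above 0.026 m and contact force between the fingers and lever above 1 N and angular speed of lid below 0.1 rad/s); the arm keeps its last pose, push and grip.
It fails at once if the robot touches the lid itself (contact force between any of the fingers, the arm and lid above 1 N).
It fails at once if the lid is thrown up or falls (faster than 2 rad/s) (angular speed of lid above 2 rad/s).
It fails at once if another thing on the bench is shifted more than 20 mm, lifted or tipped over (distance of any of tub, lens_case, spectacles, screwdriver, spec_case, cleaner, pliers from where it was at the start of the episode above 0.02 m or angle between any of tub, lens_case, spectacles, screwdriver, spec_case, cleaner, pliers's own z axis and vertical above 0.5 rad).
It also fails if it takes over 48 s, if anything falls off the work surface, if the arm or the gripper's body presses on something with over 40 N, if the wrist force passes 120 N, or if a joint passes its speed limit or range.

## Robot

A 6-joint arm with a two-finger parallel gripper is mounted at the origin on the work surface. World frame = base frame: x ahead of the robot, y to its left, z up, the work surface at z = 0. Lengths are in m, angles in rad, forces in N, time in s.
With the tool pointing down it reaches from about 0.25 to 0.8 m from the base axis. Payload 8.5 kg.
Tool frame: the origin (TCP) lies on the centre line of the jaws, within the pads' length; the fingertips stand 11 mm ahead of it and the grasp point (between the pads) lies 8 mm behind it; z points along the fingers, y is the line along which they close (so a half turn about z gives the same grasp; the last joint's range is limited). The gripper opens to 85 mm and grips with 20 to 120 N. Pads are 22 mm wide; open, the fingers measure 114 mm over their backs; the gripper's body (76 mm by 85 mm) begins 54 mm behind the grasp point. The pads swing forward as they close: fully open they stand 13 mm farther back than shut.
Start: joints at [-1.182, 0.238, -0.013, 1.319, 0, 1.571], TCP at [0.199, -0.486, 0.242] pointing down, gripper open.
Joint ranges: [-2.66, 2.66], [-1.03, 1.9], [-1.14, 1.46], [-1.82, 2.27], [-1.45, 1.34], [-3.14, 3.14]. Speed limits (rad/s): [2.22, 2.22, 2.79, 3.14, 3.14, 3.14].

## Interface

Orientations are given as a unit quaternion [w, x, y, z].
In Python, from workcell import telemetry, snapshot, camera_params, ctrl, spot_in, landmark_of gives the robot as it stands.
- The arm moves only by the tool servo_tool, never from a script. Its argument "commands" is a list of rows, each an object with "xyz": the shift along the tool's x, y, z in m, a list of three; "dr": the turn, a rotation vector about the tool's x, y, z in rad, a list of three. In form: [{"xyz": [x, y, z], "dr": [ax, ay, az]}, ...]. A call has 1 to 8 rows; each row shifts and turns the commanded pose from where the row before left it, along the tool's axes as they then stand; what a row does not reach is not made up. A row lasts 1/8 s, in which the tool goes at most 62.5 mm and 10.7 degrees, less where a joint would pass 70% of its speed; a pose out of reach is approached as far as the arm can. A call with a gripper value outside its range is refused whole. "gripper" is the opening in per cent of the stroke, from 0 (shut) to 100 (fully open), set as the call begins (left out, the last holds). The fingers move at their own pace and stop on an object; "force" is the grip in N (left out, the last holds). Time passes only in rows, so rows that do not move let the fingers close. It gives the time, the measured TCP pose, the force, the opening and the grip force at its end, in the units of the state.
- telemetry.read_state(): the state, without advancing time (a new reading comes with each control period).
- snapshot(name): name is "scene" or "top"; returns (picture, depth): 400x640x3 uint8, red, green, blue; 400x640 float32, m along the optical axis (not along the pixel's ray), 0 where there is no reading.
- camera_params(name): a dict with "K" (3x3 intrinsics, pixels), "extrinsics" (4x4, takes a point from camera to world coordinates). Camera axes: x right, y down, z forward; pixel columns grow to the right and rows downward; lengths in m; the calibration is good to about 2 mm. A picture is of the moment at which its call begins. camera_params takes no time and is no camera call.
- ctrl.close_job(): hands the job in; it is judged then, once.
Trained networks look in the newest picture that a camera, given by its name, has taken for a name from the list of things; names that differ only in an ending like _2 or _b are one class to them, and where a whole thing is asked for, a point or a joint stands for the part that bears it (a point fixed in the world has none). Each returns a list of dicts, best first, with "conf" (0 to 1); they miss things now and then, are a little off and sometimes report something else, mostly with a low value. They report only what shows in the picture. A call takes as long as a camera call.
- spot_in(thing, camera): "extent" ([left, top, right, bottom] in pixels, round what is visible of it).
- landmark_of(thing, camera): "at" ([column, row] in pixels: a listed point, or the origin of a listed thing).
The state is a dict: "clock": time; "qpos": joint angles; "joint_vel": joint speeds; "joint_efforts": joint torques, N m; "tcp_pos": TCP position; "orientation": TCP orientation; "wrist_force": force on the tool from outside, world axes, zero at the start; "torque": the same for the moment, N m; "grip_width": finger opening in m; "finger_force": force on a finger pad.
Only numpy, scipy, OpenCV 4.12 (cv2) and the standard library are available. Lean on these libraries where they do the work, as an engineer would, in place of code of your own. Each camera call takes 0.05 s, during which the arm holds its last target. There are 200 camera calls.

## Working session

There is one attempt and no reset: what is moved stays moved. The work goes in short steps, Python scripts to look and compute and a tool call to move; the robot and the scene stay as the last step left them, time stands still between calls to the robot, and variables do not carry over. Pictures are saved under pics/ and viewed, at most 10 in all, crops included, and the job is handed in when it is done.

Besides the shell and the picture viewer there is one more tool, called after "Request:" as name([rows], argument=value, ...), one row to a line, values as JSON. servo_tool: Moves the arm, as the interface text tells. Its arguments: {"type":"object","properties":{"commands":{"type":"array"},"gripper":{"type":"number"},"force":{"type":"number"}},"required":["commands"]}

```bash
mkdir -p pics; cat > h.py <<'E'
import numpy as np, cv2
from workcell import telemetry, snapshot, camera_params, ctrl, spot_in, landmark_of
def ray(cam,px):
    P=camera_params(cam);K=np.array(P["K"]);T=np.array(P["extrinsics"])
    return T[:3,3], T[:3,:3]@np.linalg.inv(K)@np.array([px[0],px[1],1.])
def at_z(cam,px,z):
    o,d=ray(cam,px); return o+d*(z-o[2])/d[2]
def at_d(cam,px,dep):
    o,d=ray(cam,px); return o+d*dep[int(round(px[1])),int(round(px[0]))]
E
python3 - <<'E'
from h import *
np.set_printoptions(precision=4,suppress=True)
D={}
for c in("scene","top"):
    p,d=snapshot(c);D[c]=d;cv2.imwrite(f"pics/{c}0.png",p[:,:,::-1]);np.save(f"{c}0.npy",d)
    print(c,np.array(camera_params(c)["extrinsics"])[:3,3])
Z=dict(curing_box=0,lid=.118,lever_pad=.17,lever_pivot=.105,bolt_thumb=.141,tub=0,lens_case=0,spectacles=0)
for n,z in Z.items():
    for c in("scene","top"):
        for r in landmark_of(n,c)[:2]:
            print(n,c,round(r["conf"],2),np.round(r["at"],1),"z:",at_z(c,r["at"],z),"depth:",at_d(c,r["at"],D[c]))
s=telemetry.read_state();print(s["clock"],s["tcp_pos"],s["orientation"],s["grip_width"])
E
```

```text
scene [1.0043 0.7023 1.3938]
top [ 0.5193 -0.0498  1.5931]
curing_box scene 0.84 [283.6 243.4] z: [ 0.7398 -0.0183  0.    ] depth: [0.7695 0.0625 0.1562]
curing_box scene 0.52 [316.3 206. ] z: [ 0.5765 -0.0941  0.    ] depth: [ 0.6169 -0.0188  0.1317]
lid scene 0.61 [282.7 220.2] z: [ 0.7283 -0.0311  0.118 ] depth: [0.7408 0.002  0.1756]
lid scene 0.44 [281.8 243. ] z: [0.7663 0.0389 0.118 ] depth: [0.7733 0.0583 0.1554]
lid top 0.91 [307.5 138.7] z: [ 0.7465 -0.0236  0.118 ] depth: [ 0.7375 -0.0246  0.1759]
lid top 0.15 [461.1 248. ] z: [ 0.4373 -0.485   0.118 ] depth: [ 0.4314 -0.5167  0.0105]
lever_pad scene 0.77 [322.2 151.7] z: [ 0.5106 -0.1721  0.17  ] depth: [ 0.5107 -0.1719  0.1703]
lever_pad top 0.66 [353.1 214.8] z: [ 0.5249 -0.161   0.17  ] depth: [ 0.5249 -0.1614  0.1647]
lever_pivot scene 0.83 [261.2 192.7] z: [ 0.7398 -0.1653  0.105 ] depth: [ 0.754  -0.1189  0.1739]
lever_pivot top 0.6 [358.1 142.4] z: [ 0.7419 -0.1749  0.105 ] depth: [ 0.7404 -0.1741  0.1149]
lever_pivot top 0.4 [278.9 210. ] z: [0.5326 0.0552 0.105 ] depth: [0.5335 0.0624 0.0025]
bolt_thumb scene 0.4
[... 303 characters left out ...]
0.    ] depth: [0.5309 0.0516 0.011 ]
lens_case scene 0.76 [340.2 201.9] z: [ 0.4963 -0.0689  0.    ] depth: [ 0.5028 -0.0591  0.0177]
lens_case top 0.74 [320.8 217.9] z: [ 0.5125 -0.0717  0.    ] depth: [ 0.5126 -0.0715  0.0182]
lens_case top 0.26 [462.5 248. ] z: [ 0.4309 -0.5242  0.    ] depth: [ 0.4315 -0.5213  0.0097]
spectacles scene 0.68 [282.  178.5] z: [ 0.6272 -0.2557  0.    ] depth: [ 0.6632 -0.1643  0.133 ]
spectacles scene 0.33 [323.9 127.5] z: [ 0.378  -0.3949  0.    ] depth: [ 0.3856 -0.3816  0.0169]
spectacles top 0.74 [381.2 179.2] z: [ 0.6419 -0.2607  0.    ] depth: [ 0.6422 -0.2612 -0.0039]
0.9 [ 0.199  -0.4858  0.2423] [-0.      0.9812  0.1932  0.    ] 0.08562906303491953
```

```bash
python3 - <<'E'
import cv2
t=cv2.imread("pics/top0.png")[90:240,230:430]; cv2.imwrite("pics/topc.png",cv2.resize(t,None,fx=4,fy=4,interpolation=cv2.INTER_CUBIC))
t=cv2.imread("pics/scene0.png")[110:270,220:420]; cv2.imwrite("pics/scenec.png",cv2.resize(t,(750,600),interpolation=cv2.INTER_CUBIC))
E
```

```text
(no output)
```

View pics/topc.png

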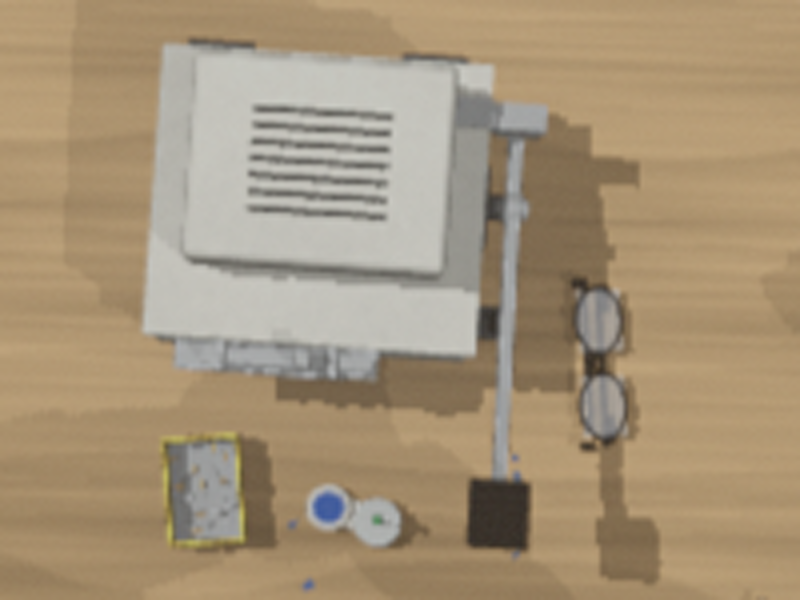

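View pics/scenec.png

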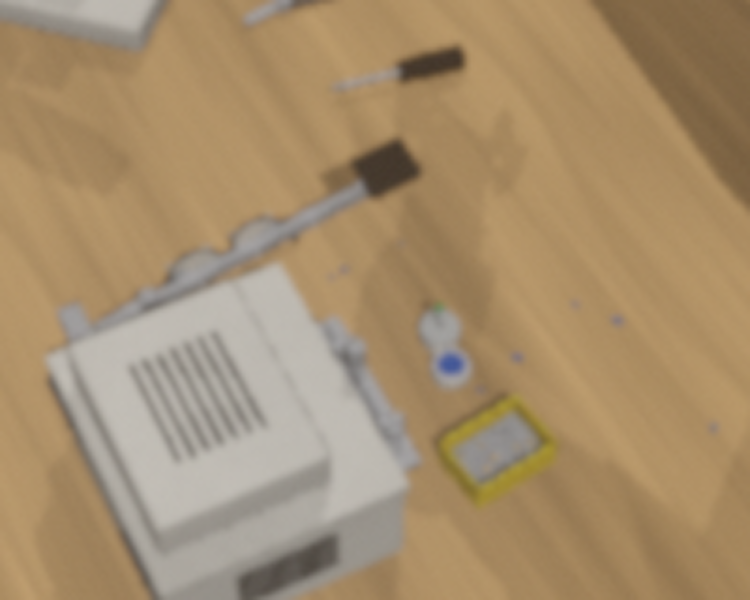

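```bash
python3 - <<'E'
from h import *
np.set_printoptions(precision=4,suppress=True,linewidth=200)
for c,(u0,u1,v0,v1) in dict(top=(270,328,170,188),scene=(295,335,190,240)).items():
    d=np.load(c+"0.npy")
    P=camera_params(c);K=np.array(P["K"]);T=np.array(P["extrinsics"])
    v,u=np.mgrid[0:400,0:640];X=(np.stack([(u-K[0,2])/K[0,0],(v-K[1,2])/K[1,1],np.ones_like(u)],-1)*d[...,None])@T[:3,:3].T+T[:3,3]
    np.save(c+"X.npy",X)
    if c=="top":
        print("z mm at rows v; cols",u0)
        for vv in range(v0,v1): print(vv,*(np.round(X[vv,u0:u1,2]*1000).astype(int)))
    S=X[v0:v1,u0:u1].reshape(-1,3);S=S[(S[:,2]>.138)&(S[:,2]<.165)&(S[:,0]<.65)];print(c,len(S),S.mean(0) if len(S) else 0);print(S)
    # lever pad: dark pixels
    img=cv2.imread(f"pics/{c}0.png");m=(img.max(2)<75)&(X[...,2]>.14)&(X[...,2]<.2)&(X[...,0]<.6)&(X[...,0]>.4)&(X[...,1]<-.1)&(X[...,1]>-.25)
    S=X[m];print("pad",len(S),S.mean(0),S.min(0),S.max(0))
    pts=cv2.minAreaRect((S[:,:2]*1000).astype(np.float32));print(pts)
X=np.load("topX.npy");m=(X[...,2]>.165)&(X[...,2]<.185)&(X[...,0]>.62)
S=X[m];print(cv2.minAreaRect((S[:,:2]*1000).astype(np.float32)))
E
```

```text
z mm at rows v; cols 270
170 124 117 125 114 117 120 120 124 121 123 122 128 116 123 118 128 121 113 124 119 127 124 120 121 117 122 117 121 114 120 115 117 118 119 119 116 120 120 124 121 118 120 119 114 121 128 118 118 117 125 121 120 122 122 128 126 119 115
171 121 117 117 120 119 118 122 122 120 116 124 121 121 123 120 120 120 118 125 123 120 121 119 122 130 119 127 114 121 122 120 125 118 122 115 116 114 126 116 124 123 123 123 122 121 127 117 120 120 125 116 119 128 123 122 118 124 126
172 117 123 119 126 125 126 119 123 124 119 119 121 124 126 121 124 122 115 121 121 117 120 122 119 120 127 120 117 119 122 119 125 120 110 121 117 116 121 118 124 124 122 118 115 124 123 118 123 120 121 119 120 122 117 122 116 117 115
173 111 124 117 118 116 119 125 124 122 120 125 127 126 123 123 122 116 116 117 119 117 118 122 120 120 119 122 123 117 121 120 120 122 121 122 120 123 117 121 116 117 124 118 126 126 126 126 116 126 124 118 121 120 124 118 117 124 111
174 39 33 43 49 105 108 105 110 105 105 102 108 104 115 132 128 120 120 121 118 121 126 118 119 118 117 121 123 121 124 126 117 123
[... 4135 characters left out ...]
497]
 [ 0.6239 -0.0206  0.1458]
 [ 0.6226 -0.0166  0.1502]
 [ 0.6183 -0.018   0.1452]
 [ 0.6299 -0.0227  0.1419]
 [ 0.6273 -0.021   0.1422]
 [ 0.6264 -0.0161  0.1481]
 [ 0.6223 -0.0172  0.1436]
 [ 0.6184 -0.018   0.1395]
 [ 0.6312 -0.0203  0.1404]
 [ 0.6298 -0.0163  0.1447]
 [ 0.6263 -0.0164  0.142 ]
 [ 0.6302 -0.0157  0.1402]
 [ 0.6274  0.0424  0.1388]
 [ 0.6194  0.0468  0.1387]
 [ 0.6264  0.047   0.1387]]
pad 103 [ 0.5155 -0.1618  0.1703] [ 0.4958 -0.1794  0.1598] [ 0.5365 -0.144   0.1792]
((515.99755859375, -161.94076538085938), (37.279380798339844, 38.381813049316406), 85.43814849853516)
((876.2300415039062, -14.70098876953125), (477.8692932128906, 1372.6038818359375), 1.223013162612915)
```

Request:
servo_tool([
  {"xyz": [0,0,0],"dr": [0,0,0.153]},
  {"xyz": [0,0,0],"dr": [0,0,0.153]},
  {"xyz": [0,0,0],"dr": [0,0,0.153]},
  {"xyz": [0.03,-0.034,0],"dr": [0,0,0]},
  {"xyz": [0.03,-0.034,0],"dr": [0,0,0]},
  {"xyz": [0.03,-0.034,0],"dr": [0,0,0]},
  {"xyz": [0.03,-0.034,0],"dr": [0,0,0]},
  {"xyz": [0.03,-0.034,0],"dr": [0,0,0]},
], gripper=0, force=60)

```text
clock: 1.9
tcp_pos: [0.3615, -0.3256, 0.2424]
orientation: [0.0, 0.999, -0.035, 0.0]
wrist_force: [0.0, 0.8, 0.2]
grip_width: 0.0001
finger_force: 0.0
```

Request:
servo_tool([
  {"xyz": [0.03,-0.034,0],"dr": [0,0,0]},
  {"xyz": [0.03,-0.034,0],"dr": [0,0,0]},
  {"xyz": [0.03,-0.034,0],"dr": [0,0,0]},
  {"xyz": [0.03,-0.034,0],"dr": [0,0,0]},
  {"xyz": [0.03,-0.034,0],"dr": [0,0,0]},
  {"xyz": [0.03,-0.034,0],"dr": [0,0,0]},
  {"xyz": [0.03,-0.034,0],"dr": [0,0,0]},
  {"xyz": [0,0,0],"dr": [0,0,0]},
])

```text
clock: 2.9
tcp_pos: [0.5885, -0.1018, 0.2415]
orientation: [-0.0, 0.999, -0.033, -0.0]
wrist_force: [-0.7, 0.0, 0.3]
grip_width: -0.0001
finger_force: 0.0
```

Request:
servo_tool([
  {"xyz": [0.028,-0.036,0],"dr": [0,0,0]},
  {"xyz": [0,0,0.03],"dr": [0,0,0]},
  {"xyz": [0,0,0.03],"dr": [0,0,0]},
  {"xyz": [0,0,0.02],"dr": [0,0,0]},
  {"xyz": [0,0,0.012],"dr": [0,0,0]},
  {"xyz": [0,0,0],"dr": [0,0,0]},
])

```text
clock: 3.65
tcp_pos: [0.6166, -0.0704, 0.1499]
orientation: [-0.0, 0.999, -0.035, -0.001]
wrist_force: [-0.1, -0.4, -1.1]
grip_width: -0.0002
finger_force: 0.0
```

```bash
python3 - <<'E'
from h import *
p,d=snapshot("scene");t,_=snapshot("top")
a=cv2.resize(p[150:250,250:390,::-1],(560,400));b=cv2.resize(t[150:200,270:350,::-1],(320,200));c=np.zeros((600,560,3),np.uint8);c[:400]=a;c[400:,:320]=b
cv2.imwrite("pics/a1.png",c);print(telemetry.read_state()["tcp_pos"])
E
```

```text
[ 0.61751493 -0.07038115  0.15115919]
```

View pics/a1.png

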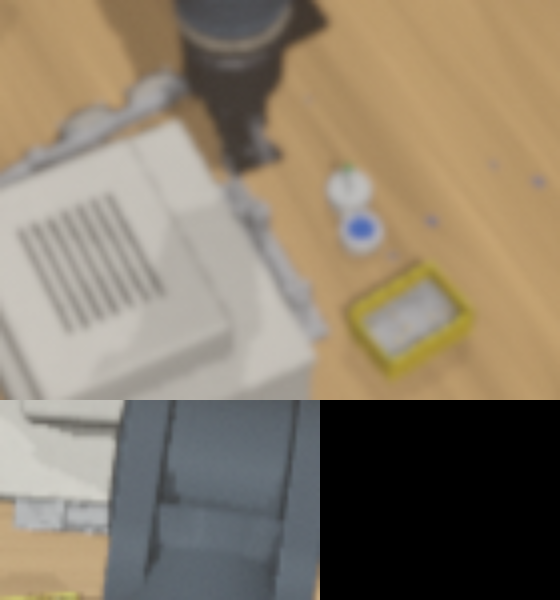

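Request:
servo_tool([
  {"xyz": [0,-0.008,0.001],"dr": [0,0,0]},
  {"xyz": [0,-0.008,0],"dr": [0,0,0]},
  {"xyz": [0,-0.006,0],"dr": [0,0,0]},
  {"xyz": [0,-0.006,0],"dr": [0,0,0]},
  {"xyz": [0,-0.006,0],"dr": [0,0,0]},
  {"xyz": [0,0,0],"dr": [0,0,0]},
])

```text
clock: 4.5
tcp_pos: [0.6193, -0.0394, 0.1493]
orientation: [-0.001, 0.999, -0.032, 0.0]
wrist_force: [-0.2, 0.6, -0.1]
grip_width: -0.0003
finger_force: 0.0
```

Request:
servo_tool([
  {"xyz": [0,-0.005,0],"dr": [0,0,0]},
  {"xyz": [0,-0.005,0],"dr": [0,0,0]},
  {"xyz": [0,-0.005,0],"dr": [0,0,0]},
  {"xyz": [0,0,0],"dr": [0,0,0]},
])

```text
clock: 5.0
tcp_pos: [0.6199, -0.0309, 0.1493]
orientation: [-0.004, 1.0, -0.026, 0.0]
wrist_force: [-0.4, -0.8, -0.4]
grip_width: -0.0001
finger_force: 0.4
```

```bash
python3 - <<'E'
from h import *
snapshot("top");s=telemetry.read_state()
for k in("clock","tcp_pos","orientation","wrist_force","torque","qpos","joint_vel","joint_efforts"):print(k,np.round(s[k],4))
p,d=snapshot("scene")
cv2.imwrite("pics/a2.png",cv2.resize(p[150:250,250:390,::-1],(784,560),interpolation=cv2.INTER_CUBIC))
E
```

```text
clock 5.05
tcp_pos [ 0.6198 -0.0309  0.1493]
orientation [-0.0042  0.9996 -0.0264  0.    ]
wrist_force [-0.2583 -1.0864 -1.2811]
torque [-0.1675 -0.0092  0.0604]
qpos [-0.0538  0.4424  0.0498  1.1784  0.0084  3.1406]
joint_vel [-0.0018 -0.0013  0.001   0.0011  0.0001  0.0008]
joint_efforts [ 3.89900e-01 -6.84227e+01  3.35669e+01 -3.17000e-02  1.92700e-01
  2.90000e-03]
```

View pics/a2.png

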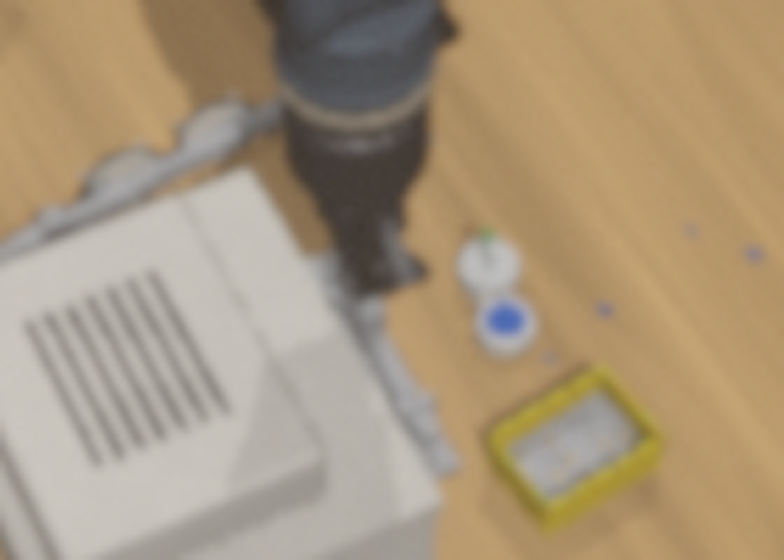

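Request:
servo_tool([
  {"xyz": [0,0.012,0],"dr": [0,0,0]},
  {"xyz": [0,0.013,0],"dr": [0,0,0]},
  {"xyz": [0,0,0],"dr": [0,0,-0.17]},
  {"xyz": [0,0,0],"dr": [0,0,-0.17]},
  {"xyz": [0,0,0],"dr": [0,0,-0.17]},
  {"xyz": [0,0,0],"dr": [0,0,-0.17]},
  {"xyz": [0,0,0],"dr": [0,0,-0.17]},
  {"xyz": [0,0,0],"dr": [0,0,-0.17]},
])

```text
clock: 6.1
tcp_pos: [0.6185, -0.0571, 0.1492]
orientation: [-0.003, 0.884, 0.467, 0.002]
wrist_force: [-0.5, -0.4, -0.0]
grip_width: 0.0
finger_force: 0.0
```

Request:
servo_tool([
  {"xyz": [0,0,0],"dr": [0,0,-0.17]},
  {"xyz": [0,0,0],"dr": [0,0,-0.17]},
  {"xyz": [0,0,0],"dr": [0,0,-0.17]},
  {"xyz": [0,0,0],"dr": [0,0,0]},
])

```text
clock: 6.6
tcp_pos: [0.6185, -0.0569, 0.1492]
orientation: [-0.003, 0.74, 0.672, 0.003]
wrist_force: [0.4, -0.4, 0.1]
grip_width: -0.0003
finger_force: 0.0
```

```bash
python3 - <<'E'
from h import *
from scipy.spatial.transform import Rotation as R
s=telemetry.read_state();q=s["orientation"];print(np.round(s["tcp_pos"],4),np.round(s["qpos"],3));print(np.round(R.from_quat([*q[1:],q[0]]).as_matrix(),3))
E
```

```text
[ 0.6185 -0.0569  0.1492] [-0.096  0.443  0.051  1.179  0.008  1.571]
[[ 0.096  0.995  0.001]
 [ 0.995 -0.096  0.008]
 [ 0.008 -0.    -1.   ]]
```

Request:
servo_tool([
  {"xyz": [0.01,0,0],"dr": [0,0,0]},
  {"xyz": [0.01,0,0],"dr": [0,0,0]},
  {"xyz": [0.006,0,0],"dr": [0,0,0]},
  {"xyz": [0.006,0,0],"dr": [0,0,0]},
  {"xyz": [0.006,0,0],"dr": [0,0,0]},
  {"xyz": [0,0,0],"dr": [0,0,0]},
])

```text
clock: 7.35
tcp_pos: [0.6222, -0.0176, 0.1495]
orientation: [-0.003, 0.739, 0.673, 0.003]
wrist_force: [0.3, -0.4, -0.7]
grip_width: 0.0001
finger_force: 0.0
```

Request:
servo_tool([
  {"xyz": [0.005,0,0],"dr": [0,0,0]},
  {"xyz": [0.005,0,0],"dr": [0,0,0]},
  {"xyz": [0,0,0],"dr": [0,0,0]},
])

```text
clock: 7.72
tcp_pos: [0.6232, -0.0078, 0.1495]
orientation: [-0.003, 0.739, 0.673, 0.003]
wrist_force: [0.6, 0.2, 1.1]
grip_width: -0.0005
finger_force: 0.0
```

Request:
servo_tool([
  {"xyz": [0.004,0,0],"dr": [0,0,0]},
  {"xyz": [0.003,0,0],"dr": [0,0,0]},
])

```text
clock: 7.98
tcp_pos: [0.6234, -0.0041, 0.1497]
orientation: [-0.001, 0.74, 0.673, 0.0]
wrist_force: [-3.6, -23.5, 1.9]
grip_width: 0.0004
finger_force: 11.8
```

```bash
python3 - <<'E'
from h import *
p,d=snapshot("scene");print(telemetry.read_state()["wrist_force"],telemetry.read_state()["tcp_pos"])
cv2.imwrite("pics/a3.png",cv2.resize(p[170:250,270:370,::-1],(700,560),interpolation=cv2.INTER_CUBIC))
E
```

```text
[ -2.87375587 -15.68131786   1.04030553] [ 0.62335964 -0.00426961  0.14966762]
```

View pics/a3.png

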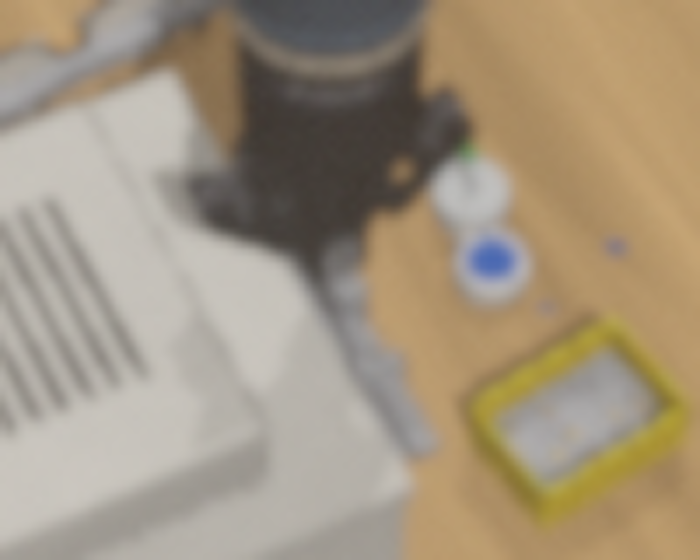

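Request:
servo_tool([
  {"xyz": [-0.015,0,0],"dr": [0,0,0]},
  {"xyz": [-0.015,0,0],"dr": [0,0,0]},
  {"xyz": [0,0,-0.04],"dr": [0,0,0]},
  {"xyz": [0,0,-0.04],"dr": [0,0,0]},
  {"xyz": [-0.046,-0.031,0],"dr": [0,0,0]},
  {"xyz": [-0.046,-0.031,0],"dr": [0,0,0]},
  {"xyz": [-0.046,-0.031,0],"dr": [0,0,0]},
  {"xyz": [0,0,0],"dr": [0,0,0]},
])

```text
clock: 9.02
tcp_pos: [0.5132, -0.1631, 0.2288]
orientation: [-0.003, 0.741, 0.672, 0.003]
wrist_force: [0.2, -0.9, -0.4]
grip_width: 0.0001
finger_force: 0.0
```

```bash
python3 - <<'E'
from h import *
p,d=snapshot("scene");t,dt=snapshot("top");print(np.round(telemetry.read_state()["tcp_pos"],4))
for n in ("bolt_thumb",):
  for c in("scene","top"):
    for r in landmark_of(n,c)[:2]:print(n,c,r,at_z(c,r["at"],.141))
a=cv2.resize(p[110:250,250:390,::-1],(560,560));cv2.imwrite("pics/a4.png",a)
K=np.array(camera_params("top")["K"]);T=np.array(camera_params("top")["extrinsics"])
v,u=np.mgrid[0:400,0:640];X=(np.stack([(u-K[0,2])/K[0,0],(v-K[1,2])/K[1,1],np.ones_like(u)],-1)*dt[...,None])@T[:3,:3].T+T[:3,3]
S=X[173:186,270:325].reshape(-1,3);S=S[(S[:,2]>.14)&(S[:,2]<.165)];print(len(S),S.mean(0))
E
```

```text
[ 0.5154 -0.1612  0.2287]
bolt_thumb scene {'at': [320.4, 212.0], 'conf': 0.73} [0.61932349 0.01172177 0.141     ]
bolt_thumb top {'at': [293.9, 179.6], 'conf': 0.54} [0.62212075 0.01188078 0.141     ]
24 [0.6262773  0.01155658 0.1511533 ]
```

View pics/a4.png

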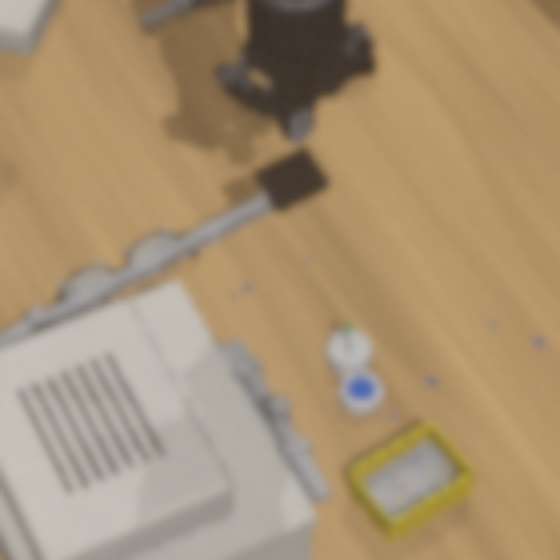

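Request:
servo_tool([
  {"xyz": [0,0,0.015],"dr": [0,0,0]},
  {"xyz": [0,0,0.015],"dr": [0,0,0]},
  {"xyz": [0,0,0.006],"dr": [0,0,0]},
  {"xyz": [0,0,0.004],"dr": [0,0,0]},
  {"xyz": [0,0,0.004],"dr": [0,0,0]},
  {"xyz": [0,0,0.004],"dr": [0,0,0]},
  {"xyz": [0,0,0.004],"dr": [0,0,0]},
  {"xyz": [0,0,0.004],"dr": [0,0,0]},
])

```text
clock: 10.22
tcp_pos: [0.5149, -0.1602, 0.1732]
orientation: [-0.003, 0.74, 0.673, 0.003]
wrist_force: [-1.1, -0.4, 9.6]
grip_width: -0.0002
finger_force: 5.1
```

Request:
servo_tool([
  {"xyz": [0,-0.001,0.005],"dr": [0,0,0]},
  {"xyz": [0,-0.001,0.005],"dr": [0,0,0]},
  {"xyz": [0,-0.001,0.005],"dr": [0,0,0]},
  {"xyz": [0,-0.001,0.005],"dr": [0,0,0]},
  {"xyz": [0,-0.001,0.005],"dr": [0,0,0]},
  {"xyz": [0,-0.001,0.005],"dr": [0,0,0]},
  {"xyz": [0,-0.001,0.005],"dr": [0,0,0]},
  {"xyz": [0,0,0.005],"dr": [0,0,0]},
])

```text
clock: 11.22
tcp_pos: [0.5086, -0.1598, 0.1332]
orientation: [-0.002, 0.74, 0.673, 0.003]
wrist_force: [-3.2, -2.0, 8.0]
grip_width: -0.0001
finger_force: 4.1
```

Request:
servo_tool([
  {"xyz": [0,0,0.005],"dr": [0,0,0]},
  {"xyz": [0,0,0.005],"dr": [0,0,0]},
  {"xyz": [0,0,0.005],"dr": [0,0,0]},
  {"xyz": [0,0,0.005],"dr": [0,0,0]},
  {"xyz": [0,0,0.005],"dr": [0,0,0]},
  {"xyz": [0,0,0.005],"dr": [0,0,0]},
  {"xyz": [0,0,0.004],"dr": [0,0,0]},
  {"xyz": [0,0,0.004],"dr": [0,0,0]},
])

```text
clock: 12.22
tcp_pos: [0.509, -0.1597, 0.0951]
orientation: [-0.002, 0.74, 0.673, 0.003]
wrist_force: [-0.6, -3.0, 7.2]
grip_width: -0.0002
finger_force: 3.5
```

Request:
servo_tool([
  {"xyz": [0,0.001,0.004],"dr": [0,0,0]},
  {"xyz": [0,0.001,0.004],"dr": [0,0,0]},
  {"xyz": [0,0.001,0.003],"dr": [0,0,0]},
  {"xyz": [0,0,0.003],"dr": [0,0,0]},
  {"xyz": [0,0,0.002],"dr": [0,0,0]},
  {"xyz": [0,0,0],"dr": [0,0,0]},
])

```text
clock: 12.98
tcp_pos: [0.5114, -0.1596, 0.0786]
orientation: [-0.002, 0.74, 0.673, 0.002]
wrist_force: [-2.2, -2.5, 4.2]
grip_width: -0.0001
finger_force: 2.4
```

Not at the stop yet; continue in small steps until the force climbs.

Request:
servo_tool([
  {"xyz": [0,0,0.002],"dr": [0,0,0]},
  {"xyz": [0,0,0.002],"dr": [0,0,0]},
  {"xyz": [0,0,0],"dr": [0,0,0]},
])

```text
clock: 13.35
tcp_pos: [0.5119, -0.1596, 0.0753]
orientation: [-0.002, 0.74, 0.673, 0.003]
wrist_force: [-3.0, -4.1, 11.1]
grip_width: 0.0001
finger_force: 5.4
```

Request:
servo_tool([
  {"xyz": [0,0,0.002],"dr": [0,0,0]},
  {"xyz": [0,0,0],"dr": [0,0,0]},
])

```text
clock: 13.6
tcp_pos: [0.5122, -0.1597, 0.0747]
orientation: [-0.001, 0.74, 0.673, 0.003]
wrist_force: [-7.9, -2.4, 25.5]
grip_width: -0.0004
finger_force: 13.2
```

Request:
servo_tool([
  {"xyz": [0,0,0],"dr": [0,0,0]},
  {"xyz": [0,0,0],"dr": [0,0,0]},
  {"xyz": [0,0,0],"dr": [0,0,0]},
  {"xyz": [0,0,0],"dr": [0,0,0]},
])

```text
clock: 14.1
tcp_pos: [0.5122, -0.1597, 0.0747]
orientation: [-0.001, 0.74, 0.673, 0.003]
wrist_force: [-7.3, -2.2, 25.2]
grip_width: 0.0002
finger_force: 13.2
```

```bash
python3 - <<'E'
from h import *
p,d=snapshot("scene");s=telemetry.read_state();print(s["wrist_force"],s["tcp_pos"])
cv2.imwrite("pics/a5.png",cv2.resize(p[90:270,200:420,::-1],(733,600)))
E
```

```text
[-7.91597911 -2.48582045 24.94443368] [ 0.51216129 -0.15964967  0.0747159 ]
```

View pics/a5.png

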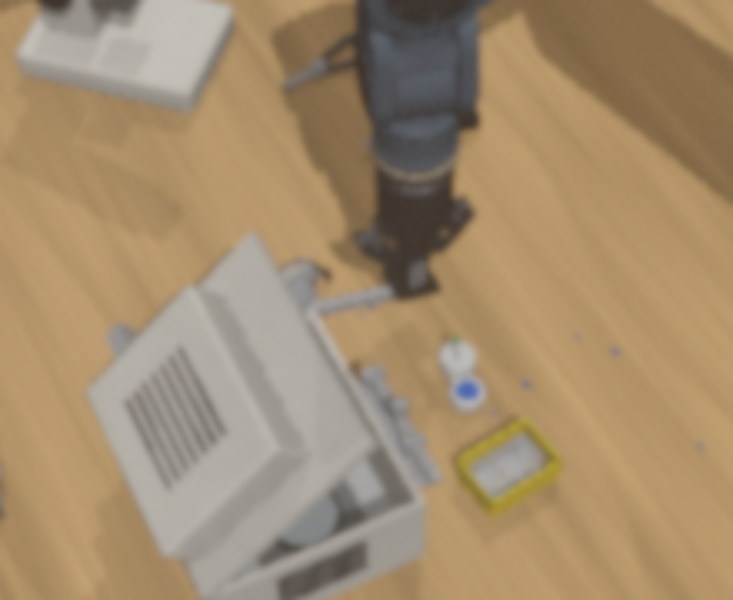

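The lid is up, the fingers are on the pad (about 415,285 in the crop), and the tub and lens case haven't moved. Handing in.

```bash
python3 -c "
from h import *
print(ctrl.close_job())"
```

```text
the job is handed in; nothing more can be done
None
```

I slid the bolt back to its stop (about 34 mm of travel) and pressed the lever pad to its lower stop. I handed the job in with the fingers holding the pad at about 25 N and the lid raised; no verdict came back.

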